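# Shut the mask case and lock its lid with the headed pin

### The job

Close the orange case: push its lid fully shut so that the yellow lug drops between the two steel ears. Then lock it: get the black-headed brass pin, whose head is tucked under the low shelf, and push it from either side through ear, lug and ear until the head sits against the ear. Leave the pin there, let go, and do not knock the other loose things out of place.

Things in the scene. Friction and masses are not known exactly. Their poses are not given: they have to be found in the camera images.
- case: orange transport case fixed to the table, footprint 160 (its x) by 240 mm (its y), 80 mm tall with the lid shut. Origin: centre of its underside on the table; z up, -x is its front (roughly towards the robot); the lid is hinged along the back. Two dark steel ears, tops 130 mm above the table, stand 1 to 45 mm ahead of the front wall's middle: see fork.
- fork (a point): centre between the two ears on the axis of their 18 mm holes: 108 mm above the table, 28 mm above the shut lid's top, 103 mm in front of the case's centre. Its y is the hole axis, z up. Each ear is 12 mm thick, 44 mm wide; they stand 20 mm apart, outer faces at y = +22 and -22 mm. The pin may enter from +y or -y; both sides and the space above are free.
- lid (a joint): angle of the orange lid, rad: 0 fully shut (its stop), grows as it opens upward; starts 0.6 to 1.1. A stiff hinge: the lid stays where it is left and must be pushed (up to 5 N at the front edge) all the way down to its stop. A yellow lug, 14 mm thick with an 18 mm hole, stands on the middle of its front edge; at 0 it sits between the ears, its hole in line with theirs.
- lid_edge (a point): middle of the lid's front edge, on its top (outer) face; moves with the lid. The lid is 160 mm from hinge to this edge, 240 mm wide, 18 mm thick. The lug stands 50 mm proud of the lid's face here, reaching 7 mm to each side, its hole 23 mm further forward and 28 mm above this face.
- lid_hinge (a point): middle of the hinge line, fixed on the case's back edge, 60 mm above the table, 20 mm under the plane of the lid's outer face; the line runs along the case's y
- riser: low aluminium riser shelf fixed to the table, 120 (x) by 200 mm (y), top 48 mm above the table, board 10 mm thick (38 mm of room under it), closed at the sides and back, open at its front (-x, roughly towards the robot). Origin: centre of its footprint at table height. The pin's head starts under it, the shoulder 5 to 18 mm inside the front edge.
- pin: loose pin, 130 mm long, about 0.2 kg: black square head 28 x 28 mm, 40 mm long, then a round brass shank 16 mm across, 90 mm long. Origin: on the axis at the head's front face (the shoulder); x points along the shank to the tip; the head spans x = -40 to 0 mm. It lies steadily on a flat of its heavy head, the shank level, axis 14 mm above the table; centre of mass 10 mm inside the head.
- pin_mid (a point): point on the pin's axis 22 mm from the shoulder towards the tip; when the head sits against an ear, it coincides with point fork
- pin_tip (a point): the pin's tip, on the axis 90 mm from the shoulder; the last 14 mm taper from 16 to 8 mm across
- jar: bystander: small white-capped jar, 44 mm across, 60 mm tall, standing on the riser; origin at the centre of its underside
- gauge_box: bystander: grey box 50 x 60 x 35 mm standing on the riser; origin at the centre of its underside
- wrench: bystander: steel wrench, 150 mm long, lying flat on the table near the robot; lies along its x axis
- spray: bystander: bottle with red cap, 60 mm across, 170 mm tall, standing; origin at the centre of its underside
- carton: bystander: cardboard box 100 x 120 x 70 mm; origin at the centre of its underside
- brush: bystander: hand brush lying on the table along its x axis
- can: bystander: can, 66 mm across, 100 mm tall, standing; origin at the centre of its underside

How it is judged:
On the way, in this order (a step that is already met when the one before it is completed fails the run):
1. the lid is fully shut (value of joint lid below 0.03 rad), for 0.2 s.
2. with the lid shut, the pin is through ear, lug and ear with its head against an ear (distance between pin_mid and fork below 0.005 m and angle between the x axis of pin and the y axis of fork, either way round below 0.09 rad and value of joint lid below 0.03 rad), for 0.2 s.
At the end, for the whole second after the job is handed in: the lid is shut (within 0.03 rad) and the pin rests through both ears and the lug, in line with their holes (within 0.09 rad), its head within about 5 mm of an ear, at rest and released (all of step 2 and linear speed of pin below 0.02 m/s); the robot touches nothing.
It fails at once if a bystander is moved more than 50 mm (distance of any of jar, gauge_box, wrench, spray, carton, brush, can from where it was at the start of the episode above 0.05 m).
It also fails if it takes over 72 s, if anything falls off the work surface, if the arm or the gripper's body presses on something with over 40 N, if the wrist force passes 120 N, or if a joint passes its speed limit or range.

### The arm

A 7-joint arm with a two-finger parallel gripper is mounted at the origin on the work surface. World frame = base frame: x ahead of the robot, y to its left, z up, the work surface at z = 0. Lengths are in m, angles in rad, forces in N, time in s.
With the tool pointing down it reaches from about 0.4 to 0.85 m from the base axis. Payload 10.4 kg.
Tool frame: the origin (TCP) lies on the centre line of the jaws, within the pads' length; the fingertips stand 22 mm ahead of it and the grasp point (between the pads) lies 3 mm ahead of it; z points along the fingers, y is the line along which they close (so a half turn about z gives the same grasp; the last joint's range is limited). The gripper opens to 87 mm and grips with 3 to 60 N. Pads are 19 mm wide; open, the fingers measure 117 mm over their backs; the gripper's body (75 mm by 190 mm) begins 51 mm behind the grasp point.
Start: joints at [1.179, 0.332, -0.065, 1.46, 0.022, 1.35, -0.088], TCP at [0.225, -0.583, 0.245] pointing down, gripper open.
Joint ranges: [-2.6, 2.6], [-0.5, 2.12], [-1.47, 1.34], [0.16, 2.42], [-1.27, 4.41], [0.06, 2.06], [-2.6, 2.6]. Speed limits (rad/s): [2.22, 2.22, 2.79, 2.79, 3.14, 3.14, 3.14].

### API

Orientations are given as a unit quaternion [x, y, z, w].
In Python, from bench import r gives the robot as it stands.
- The arm moves only by the tool jog_arm, called after ">>>" as a command line: name --pt "numbers of a row" for each row, then --argument value for the rest. Schema: {"type":"object","properties":{"segments":{"type":"array","items":{"type":"array","items":{"type":"number"},"minItems":5,"maxItems":5},"minItems":1,"maxItems":12},"grip_force":{"type":"number"},"only":{"type":"string"},"quiet":{"type":"boolean"},"lines":{"type":"string"}},"required":["segments"],"additionalProperties":false}. segments is a list of rows, 1 to 12 of them, each of 5 numbers: dx, dy, dz in m, then a turn about the tool's z in rad, then the finger opening in m; each row is the pose to reach, as a shift and turn from the pose commanded when the call began, along the tool's axes at that moment; what a row does not reach only later rows make up. A row lasts 1/10 s, in which the tool goes at most 0.05 m and 0.15 rad, less where a joint would pass 70% of its speed; a pose out of reach is approached as far as the arm can. The fingers move at their own pace and stop on an object; grip_force is the grip in N (left out, the last holds). Time passes only in rows, so rows that do not move let the fingers close. The tool returns the time, the measured TCP pose, the force, the opening and the grip force at its end. only (a regular expression) keeps the lines of the reply that match it, lines (a string "A,B") keeps lines A to B, and quiet returns only ok. Input that does not fit is refused with a message, and nothing moves.
- r.read_state(): the state, without advancing time (a new reading comes with each control period).
- r.camera(name): name is "scene" or "top"; returns a dict with "img" (384x512x3 uint8, red, green, blue), "fx", "fy", "cx", "cy" (pixels), "pose" (4x4, takes a point from camera to world coordinates). Camera axes: x right, y down, z forward; pixel columns grow to the right and rows downward; lengths in m; the calibration is good to about 2 mm. A picture is of the moment at which its call begins. There is no depth.
- r.close_job(): hands the job in; it is judged then, once.
The state is a dict: "time": time; "joint_positions": joint angles; "joint_vel": joint speeds; "joint_torque": joint torques, N m; "ee_pos": TCP position; "eef_rot": TCP orientation; "ft_force": force on the tool from outside, world axes, zero at the start; "torque": the same for the moment, N m; "width": finger opening in m; "grip_force": force on a finger pad.
Only numpy, scipy, OpenCV 4.12 (cv2) and the standard library are available. Lean on these libraries where they do the work, as an engineer would, in place of code of your own. Each camera call takes 0.05 s, during which the arm holds its last target. There are 200 camera calls.

## Working session

There is one attempt and no reset: what is moved stays moved. The work goes in short steps, Python scripts to look and compute and a tool call to move; the robot and the scene stay as the last step left them, time stands still between calls to the robot, and variables do not carry over. Pictures are saved under pics/ and viewed, at most 10 in all, crops included, and the job is handed in when it is done.

```bash
ls; mkdir -p pics; python3 - <<'E'
from bench import r
import cv2,numpy as np,json
s=r.read_state();print(s)
for n in("scene","top"):
    c=r.camera(n);cv2.imwrite(f"pics/{n}0.png",c["img"][:,:,::-1])
    print(n,c["fx"],c["fy"],c["cx"],c["cy"],np.round(c["pose"],4).tolist())
E
```

```text
bench.py
pics
{'time': 0.0, 'joint_positions': array([ 1.17938495,  0.33285903, -0.06469651,  1.46095564,  0.02160505,
        1.34991366, -0.08848441]), 'joint_vel': array([-0.00080979, -0.00110536, -0.00132195,  0.00050148,  0.00056982,
       -0.00056023, -0.00111126]), 'joint_torque': array([ 1.05590480e-03, -6.23248959e+01,  2.54133926e-02, -3.89897346e+01,
       -6.12934283e-02,  3.97864287e-02,  1.22215311e-04]), 'ee_pos': array([ 0.22517591, -0.58263332,  0.2437551 ]), 'eef_rot': array([ 9.83041963e-01,  1.83379334e-01, -1.68432395e-04, -7.00015894e-04]), 'ft_force': array([-0.68176752,  0.18196106, -0.28213122]), 'torque': array([ 0.04896461, -0.03249778, -0.03506847]), 'grip_force': 0.0, 'width': 0.08682696860348184}
scene 385.7288180041098 385.7288180041098 258.71275401232185 192.54457270207365 [[0.3988, 0.7531, -0.5233, 1.172], [0.917, -0.3324, 0.2205, -0.2683], [-0.0079, -0.5678, -0.8231, 1.0692], [0.0, 0.0, 0.0, 1.0]]
top 402.41887580571125 402.41887580571125 250.94545131260196 191.22992195159742 [[-0.0184, -0.9958, 0.0902, 0.4257], [-0.9998, 0.0184, -0.0002, -0.0016], [-0.0014, -0.0901, -0.9959, 1.2982], [0.0, 0.0, 0.0, 1.0]]
```

View pics/scene0.png

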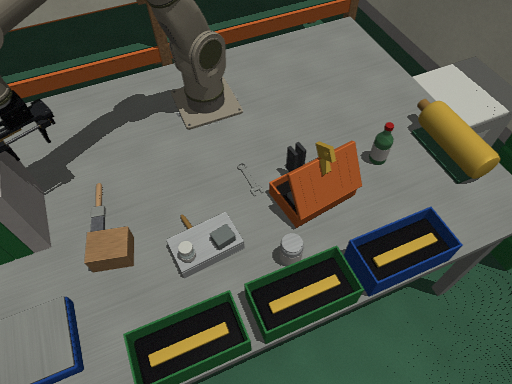

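View pics/top0.png

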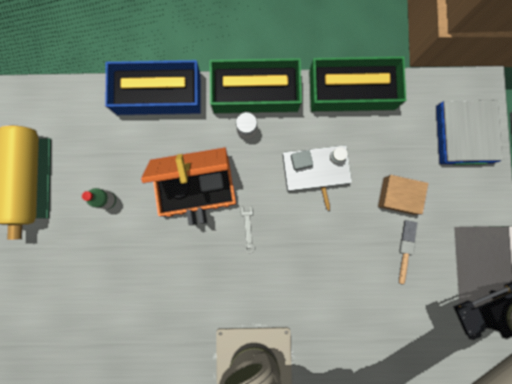

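The case is at about (190,185) in the top view with its ears at (197,215). The riser is at (318,170) with the pin shank sticking out at (326,198), and the wrench is between them at (248,228). I'll zoom in for precise corners.

```bash
cat > h.py <<'E'
import numpy as np,cv2
from bench import r
from scipy.optimize import least_squares
from scipy.spatial.transform import Rotation as R
def proj(c,P):
    T=np.linalg.inv(c["pose"]);q=np.atleast_2d(P)@T[:3,:3].T+T[:3,3]
    return np.c_[c["fx"]*q[:,0]/q[:,2]+c["cx"],c["fy"]*q[:,1]/q[:,2]+c["cy"]]
def unproj(c,uv,z):
    d=np.c_[(np.atleast_2d(uv)-[c["cx"],c["cy"]])/[c["fx"],c["fy"]],np.ones(len(np.atleast_2d(uv)))]@c["pose"][:3,:3].T
    o=c["pose"][:3,3];return o+d*((z-o[2])/d[:,2])[:,None]
def crop(c,u0,v0,w,h,k,f):
    cv2.imwrite(f,cv2.resize(c["img"][v0:v0+h,u0:u0+w,::-1],None,fx=k,fy=k,interpolation=cv2.INTER_CUBIC))
E
python3 - <<'E'
from h import *
c=r.camera("top");crop(c,135,135,230,110,3.4,"pics/t1.png")
c=r.camera("scene");crop(c,155,130,220,150,3.6,"pics/s1.png")
E
```

```text
(no output)
```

View pics/t1.png

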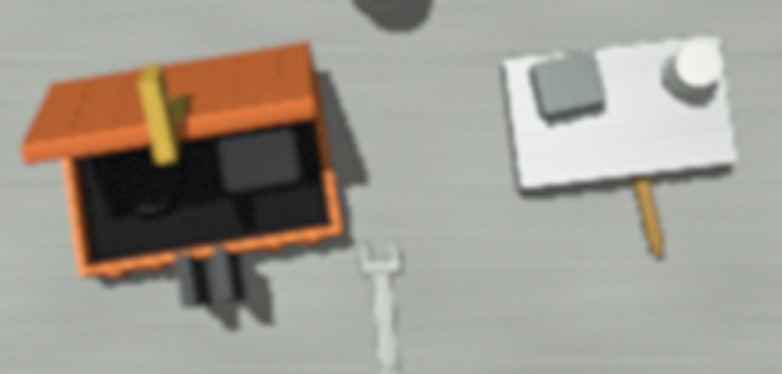

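View pics/s1.png

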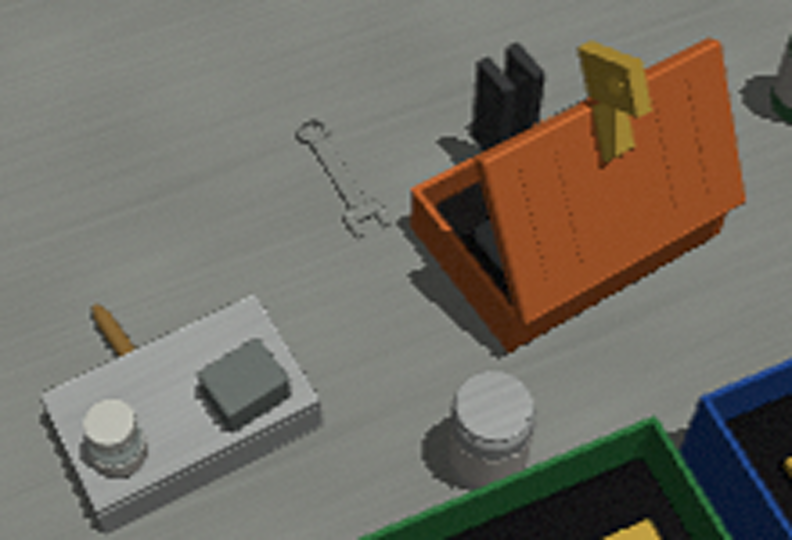

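Corners read off: in the top crop, riser corners are (503,62), (722,38) and (735,163), and the pin goes from (642,180) to its tip at (657,257). In the scene crop, lid corners are (720,40), (483,157), (525,322) and (743,203), the ear tops are around (509,70), and the pin tip is at (97,308). Next I'll fit the poses.

```bash
cat > fit.py <<'E'
from h import *
def full(a,t):
    a=np.array(a,float)
    return (a+.5)/3.4-.5+135 if t else (a+.5)/3.6-.5+[155,130]
ct=r.camera("top");cs=r.camera("scene")
def rz(p,P):
    c,s=np.cos(p[2]),np.sin(p[2]);P=np.atleast_2d(P)
    return np.c_[p[0]+c*P[:,0]-s*P[:,1],p[1]+s*P[:,0]+c*P[:,1],P[:,2]]
# riser: bF+,..
Rt=[[.06,.1,.048],[.06,-.1,.048],[-.06,-.1,.048],[-.06,.1,.048]]
def fr(p): return np.r_[proj(ct,rz(p,Rt))-full([(503,62),(722,38),(735,163),(521,187)],1),
                        proj(cs,rz(p,Rt))-full([(320,405),(98,515),(42,403),(252,296)],0)].ravel()
s=least_squares(fr,[.5,-.2,0.]);print("riser",s.x.round(4),s.fun.reshape(-1,2).round(1).tolist())
pt=unproj(ct,full([(642,180),(657,257)],1),.014);ps=unproj(cs,full([(125,352),(97,308)],0),.014)
print("pin top",pt.round(4).tolist(),"scene",ps.round(4).tolist())
# case
def lidp(p,P):
    a=p[3];P=np.array(P,float) # P: forward from hinge, y, height over outer face
    u=P[:,0];w=P[:,2]+.02
    return rz(p,np.c_[.08-u*np.cos(a)+w*np.sin(a),P[:,1],.06+u*np.sin(a)+w*np.cos(a)])
L=[[.16,.12,0],[.16,-.12,0],[0,-.12,0],[0,.12,0]]
E=[[-.103,0,.130]]
Rm=[[-.08,.12,.062],[-.08,-.12,.062]]
def fc(p): return np.r_[proj(cs,lidp(p,L))-full([(720,40),(483,157),(525,322),(743,203)],0),
proj(cs,rz(p,E))-full([(509,70)],0), proj(ct,rz(p,Rm))-full([(82,272),(342,232)],1),
proj(ct,lidp(p,L[2:]))-full([(310,43),(57,85)],1), proj(ct,rz(p,E))-full([(208,278)],1)].ravel()
s=least_squares(fc,[.5,.15,0.,.8],loss="soft_l1");p=s.x
print("case",p.round(4),s.fun.reshape(-1,2).round(1).tolist())
print("fork",rz(p,[[-.103,0,.108]]).round(4),"edge",lidp(p,[[.16,0,0]]).round(4))
E
python3 fit.py
```

```bash
cat > go.py <<'E'
from h import *
def state():
    s=r.read_state();X=R.from_quat(s["eef_rot"]).as_matrix();return s,X,np.arctan2(X[1,0],X[0,0])
def goto(*tg):
    s,X,yaw=state();print("at",s["ee_pos"].round(4),"yaw",round(yaw,4),"F",s["ft_force"].round(1),"w",round(s["width"],4),"t",s["time"],"q7",s["joint_positions"][6].round(2),"tilt",X[:,2].round(3))
    for t in tg:
        d=X.T@(np.array(t[:3])-s["ee_pos"]);a=-((t[3]-yaw+np.pi)%(2*np.pi)-np.pi)
        print(np.round(d,4).tolist(),"turn",round(a,4),"dist",round(float(np.linalg.norm(d)),3))
E
cat > lid.py <<'E'
from go import *
p=[.5637,.1764,.145,1.0816]
def lidp(p,a,u,y,w):
    w+=.02;c,s=np.cos(p[2]),np.sin(p[2]);x=.08-u*np.cos(a)+w*np.sin(a)
    return np.array([p[0]+c*x-s*y,p[1]+s*x+c*y,.06+u*np.sin(a)+w*np.cos(a)])
y=p[2]+np.pi/2
T=[]
for a,w in [(1.15,.05),(1.05,.0),(.85,0),(.65,0),(.45,0),(.3,0),(.15,0),(0.05,0),(0,-.004)]:
    q=lidp(p,a,.145,-.07,w)+[0,0,.022];T.append([*q,y])
goto([T[0][0],T[0][1],.33,y],*T)
E
python3 lid.py
```

```text
at [ 0.2253 -0.5829  0.2443] yaw 0.3688 F [0.  0.2 0.3] w 0.0867 t 0.3 q7 -0.09 tilt [-0.  0. -1.]
[0.6564, -0.4992, -0.0855] turn -1.347 dist 0.829
[0.6564, -0.4992, 0.0015] turn -1.347 dist 0.825
[0.5984, -0.5124, 0.0268] turn -1.347 dist 0.788
[0.5732, -0.5181, 0.0404] turn -1.347 dist 0.774
[0.5511, -0.5232, 0.0588] turn -1.347 dist 0.762
[0.533, -0.5273, 0.0814] turn -1.347 dist 0.754
[0.5226, -0.5296, 0.1005] turn -1.347 dist 0.751
[0.515, -0.5314, 0.1211] turn -1.347 dist 0.75
[0.5116, -0.5321, 0.1353] turn -1.347 dist 0.75
[0.5105, -0.5324, 0.1465] turn -1.347 dist 0.752
```

>>> jog_arm --pt "0 0 -0.05 0 0" --pt "0.03 -0.02 -0.085 -0.15 0" --pt "0.07 -0.05 -0.085 -0.3 0" --pt "0.11 -0.08 -0.085 -0.45 0" --pt "0.15 -0.11 -0.085 -0.6 0" --pt "0.19 -0.14 -0.085 -0.75 0" --pt "0.23 -0.17 -0.085 -0.9 0" --pt "0.27 -0.2 -0.085 -1.05 0" --pt "0.31 -0.23 -0.085 -1.2 0" --pt "0.35 -0.26 -0.085 -1.347 0" --pt "0.39 -0.29 -0.085 -1.347 0" --pt "0.43 -0.32 -0.085 -1.347 0" --grip_force 20

```text
time: 1.5
ee_pos: [0.5116, -0.1279, 0.3299]
eef_rot: [0.654, 0.756, 0.0, 0.0]
ft_force: [1.0, -0.3, -0.8]
width: 0.0027
grip_force: 0.0
```

```bash
python3 lid.py
```

```text
at [ 0.5116 -0.1279  0.3299] yaw 1.7157 F [ 1.  -0.3 -0.8] w 0.0027 t 1.5 q7 0.25 tilt [ 0.001 -0.001 -1.   ]
[0.2236, 0.1801, -0.0002] turn -0.0001 dist 0.287
[0.2236, 0.1801, 0.0869] turn -0.0001 dist 0.3
[0.2236, 0.1206, 0.1121] turn -0.0001 dist 0.278
[0.2236, 0.0947, 0.1257] turn -0.0001 dist 0.273
[0.2236, 0.072, 0.1441] turn -0.0001 dist 0.276
[0.2237, 0.0535, 0.1667] turn -0.0001 dist 0.284
[0.2237, 0.0427, 0.1858] turn -0.0001 dist 0.294
[0.2237, 0.0349, 0.2063] turn -0.0001 dist 0.306
[0.2237, 0.0315, 0.2205] turn -0.0001 dist 0.316
[0.2237, 0.0303, 0.2317] turn -0.0001 dist 0.324
```

>>> jog_arm --pt "0.038 0.03 0 0 0" --pt "0.076 0.06 0 0 0" --pt "0.114 0.09 0 0 0" --pt "0.152 0.12 0 0 0" --pt "0.19 0.15 0 0 0" --pt "0.2236 0.18 0 0 0" --pt "0.2236 0.18 0.045 0 0" --pt "0.2236 0.18 0.085 0 0" --pt "0.2236 0.15 0.1 0 0" --pt "0.2236 0.125 0.11 0 0" --pt "0.2236 0.115 0.115 0 0"

```text
time: 2.6
ee_pos: [0.5909, 0.1079, 0.2135]
eef_rot: [0.654, 0.757, -0.0, -0.0]
ft_force: [3.6, 1.0, 1.3]
width: 0.0004
grip_force: 1.1
```

```bash
python3 - <<'E'
from lid import *
c=r.camera("scene");crop(c,255,80,160,120,5,"pics/s2.png")
E
```

```text
at [0.5909 0.1079 0.2135] yaw 1.7159 F [3.6 1.  1.3] w 0.0004 t 2.6 q7 -0.29 tilt [-0.001 -0.001 -1.   ]
[0.0016, 0.0675, -0.1166] turn 0.0001 dist 0.135
[0.0017, 0.0676, -0.0295] turn 0.0001 dist 0.074
[0.0017, 0.0082, -0.0043] turn 0.0001 dist 0.009
[0.0017, -0.0177, 0.0093] turn 0.0001 dist 0.02
[0.0017, -0.0404, 0.0278] turn 0.0001 dist 0.049
[0.0017, -0.0589, 0.0504] turn 0.0001 dist 0.078
[0.0017, -0.0696, 0.0696] turn 0.0001 dist 0.098
[0.0017, -0.0774, 0.0901] turn 0.0001 dist 0.119
[0.0017, -0.0808, 0.1043] turn 0.0001 dist 0.132
[0.0017, -0.082, 0.1155] turn 0.0001 dist 0.142
```

View pics/s2.png

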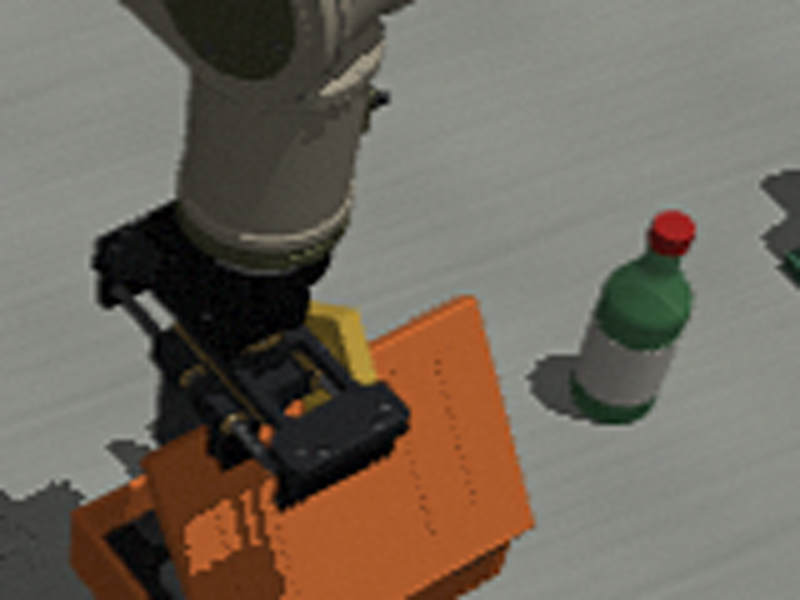

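The fingers have reached the lid behind its edge, clear of the lug, and read about 4 N. I'll follow the arc down.

>>> jog_arm --pt "0 -0.01 0.005 0 0" --pt "0 -0.018 0.01 0 0" --pt "0 -0.03 0.019 0 0" --pt "0 -0.041 0.028 0 0" --pt "0 -0.05 0.039 0 0" --pt "0 -0.059 0.051 0 0" --pt "0 -0.065 0.061 0 0" --pt "0 -0.07 0.071 0 0" --pt "0 -0.074 0.08 0 0" --pt "0 -0.077 0.089 0 0"

```text
time: 3.65
ee_pos: [0.5162, 0.0971, 0.125]
eef_rot: [0.654, 0.756, 0.0, 0.0]
ft_force: [1.8, -0.0, 1.4]
width: 0.0003
grip_force: 0.7
```

```bash
python3 lid.py | sed -n '1p;$p'
```

```text
at [0.5162 0.0971 0.125 ] yaw 1.7158 F [ 1.8 -0.   1.4] w 0.0003 t 3.65 q7 -0.3 tilt [ 0. -0. -1.]
[0.0016, -0.0065, 0.027] turn 0.0001 dist 0.028
```

>>> jog_arm --pt "0 -0.002 0.008 0 0" --pt "0 -0.004 0.016 0 0" --pt "0 -0.004 0.022 0 0" --pt "0 -0.004 0.026 0 0" --pt "0 -0.004 0.028 0 0"

```text
time: 4.15
ee_pos: [0.5119, 0.0965, 0.1016]
eef_rot: [0.654, 0.756, -0.002, 0.001]
ft_force: [-35.8, -9.9, 81.5]
width: 0.0003
grip_force: 40.7
```

```bash
python3 - <<'E'
from h import *
c=r.camera("scene");crop(c,255,80,160,120,5,"pics/s3.png")
E
```

```text
(no output)
```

View pics/s3.png

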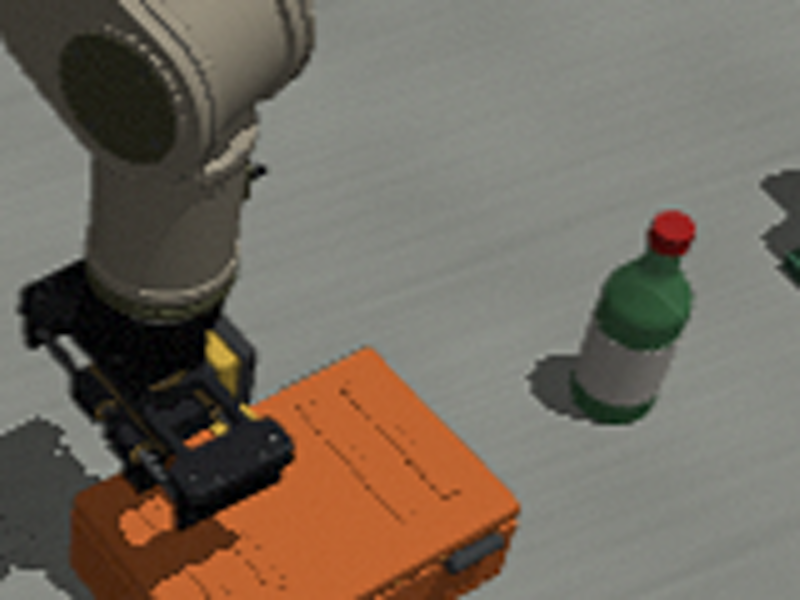

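The lid is flat on its stop with the lug between the ears. I'll back off and head for the pin.

>>> jog_arm --pt "0 0 -0.02 0 0" --pt "0 0 -0.05 0 0" --pt "0 0 -0.1 0 0" --pt "0 0 -0.14 0 0" --pt "-0.04 0 -0.14 0.15 0.05" --pt "-0.09 0 -0.14 0.3 0.05" --pt "-0.14 0 -0.14 0.45 0.05" --pt "-0.19 0 -0.14 0.6 0.05" --pt "-0.23 0 -0.14 0.75 0.05" --pt "-0.23 0 -0.14 0.9 0.05" --pt "-0.23 0 -0.14 1.05 0.05"

```text
time: 5.3
ee_pos: [0.5453, -0.1326, 0.2366]
eef_rot: [0.947, 0.323, -0.001, -0.0]
ft_force: [-0.6, -0.1, -1.0]
width: 0.0463
grip_force: 0.0
```

```bash
python3 - <<'E'
from go import *
c=r.camera("top");crop(c,145,135,115,85,6.9,"pics/t4.png")
c=r.camera("scene");cv2.imwrite("pics/x.png",c["img"][:,:,::-1])
goto([.52,-.2395,.15,.157],[.52,-.2395,.028,.157])
E
```

```text
at [ 0.5454 -0.1312  0.237 ] yaw 0.6629 F [-0.5  0.5  0.1] w 0.0484 t 5.4 q7 -0.84 tilt [-0.001  0.    -1.   ]
[-0.0867, 0.0698, 0.087] turn 0.5059 dist 0.141
[-0.0866, 0.0699, 0.209] turn 0.5059 dist 0.237
```

View pics/t4.png

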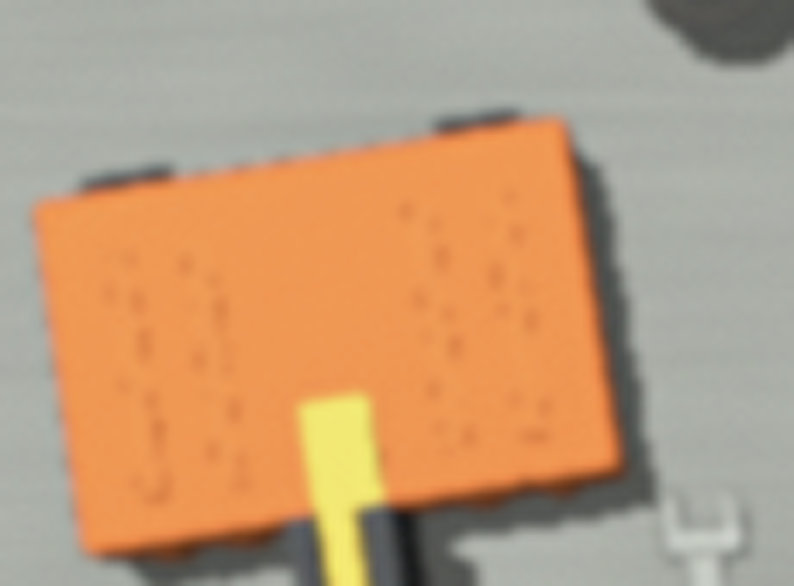

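The shut lid has clean corners at (35,205), (565,118), (622,468) and (85,555), and the lug lies between the ears. I'll refine the case pose and move over the pin.

>>> jog_arm --pt "-0.04 0.03 0.04 0.15 0.06" --pt "-0.07 0.05 0.07 0.3 0.06" --pt "-0.087 0.07 0.087 0.45 0.06" --pt "-0.087 0.07 0.087 0.506 0.06" --grip_force 40

```text
time: 5.8
ee_pos: [0.5165, -0.2447, 0.1463]
eef_rot: [0.997, 0.076, -0.003, -0.0]
ft_force: [0.1, 0.8, -0.5]
width: 0.0596
grip_force: 0.0
```

```bash
python3 - <<'E'
from fit import *
from go import goto
uv=(np.array([(35,205),(565,118),(622,468),(85,555)])+.5)/6.9-.5+[145,135]
P=[[.08,.12,.08],[.08,-.12,.08],[-.08,-.12,.08],[-.08,.12,.08]]
s=least_squares(lambda p:(proj(ct,rz(p,P))-uv).ravel(),[.5637,.1764,.145])
print(s.x.round(4),s.fun.round(2),"fork",rz(s.x,[[-.103,0,.108]]))
goto([.52,-.2395,.028,.157])
# pin axis via brass mask, front of riser
for c,n in((ct,"top"),(cs,"scene")):
    i=c["img"].astype(int);m=(i[...,0]-i[...,2]>50)&(i[...,0]>90)
    g=proj(c,[[.515,-.24,.014]])[0];v,u=np.nonzero(m);k=np.hypot(u-g[0],v-g[1])<20
    W=unproj(c,np.c_[u[k],v[k]],.018)
    if len(W)>8:
        d=np.linalg.svd(W-W.mean(0))[2][0];t=(W-W.mean(0))@d
        print(n,len(W),W.mean(0).round(4),np.arctan2(d[1],d[0])%np.pi,(W.mean(0)+d*t.min()).round(4),(W.mean(0)+d*t.max()).round(4))
E
```

```text
riser [ 0.6137 -0.2109  0.1046] [[0.5, -1.5], [-1.0, -2.2], [0.7, -1.4], [0.2, -0.6], [-0.1, -1.6], [-1.0, -0.7], [-1.2, -2.5], [0.6, -1.2]]
pin top [[0.5493, -0.2346, 0.014], [0.4765, -0.2461, 0.014]] scene [[0.5352, -0.2374, 0.014], [0.4823, -0.2465, 0.014]]
case [0.5637 0.1764 0.145  1.0816] [[0.2, -0.4], [-0.8, 1.3], [-0.9, 0.9], [0.3, -0.6], [-0.5, -1.5], [-0.4, 1.1], [0.3, 0.2], [0.5, -0.9], [-1.8, -0.8], [-0.8, -0.2]]
fork [[0.4618 0.1616 0.108 ]] edge [[0.586  0.1797 0.2106]]
[0.5639 0.1773 0.1447] [-0.37 -0.42  0.29 -0.4   0.31  0.27 -0.22  0.53] fork [[0.46195934 0.16247353 0.108     ]]
at [ 0.5197 -0.2402  0.1495] yaw 0.1621 F [-0.6 -0.6  0.5] w 0.0599 t 5.9 q7 -1.14 tilt [-0.002  0.001 -1.   ]
[0.0006, -0.0005, 0.1215] turn 0.0051 dist 0.121
scene 30 [ 0.5242 -0.2391  0.018 ] 0.29933999581764026 [ 0.5002 -0.2466  0.018 ] [ 0.537  -0.2352  0.018 ]
```

>>> jog_arm --pt "0 0 0.05 0 0.06" --pt "0 0 0.1 0 0.06" --pt "0 0 0.1215 0 0.06" --pt "0 0 0.1215 0 0.06" --pt "0 0 0.1215 0 0.0" --pt "0 0 0.1215 0 0.0" --pt "0 0 0.1215 0 0.0" --pt "0 0 0.1215 0 0.0" --pt "0 0 0.1215 0 0.0" --grip_force 40

```text
time: 6.8
ee_pos: [0.5207, -0.2401, 0.0298]
eef_rot: [0.997, 0.08, 0.0, 0.0]
ft_force: [-0.3, -0.1, -0.3]
width: 0.028
grip_force: 0.0
```

>>> jog_arm --pt "0 0 0 0 0.0" --pt "0 0 0 0 0.0" --pt "0 0 0 0 0.0" --pt "0 0 0 0 0.0" --grip_force 40

```text
time: 7.2
ee_pos: [0.5204, -0.2399, 0.0291]
eef_rot: [0.997, 0.08, 0.0, 0.0]
ft_force: [0.6, 0.1, 0.6]
width: 0.0148
grip_force: 39.5
```

>>> jog_arm --pt "-0.01 0 0 0 0.0" --pt "-0.03 0 0 0 0.0" --pt "-0.06 0 0 0 0.0" --pt "-0.09 0 0 0 0.0" --pt "-0.11 0 0 0 0.0" --pt "-0.11 0 0 0 0.0" --pt "-0.11 0 0 0 0.05" --pt "-0.11 0 0 0 0.05" --pt "-0.11 0 0 0 0.05" --pt "-0.11 0 -0.05 0 0.05" --pt "-0.11 0 -0.1 0 0.05" --pt "-0.18 0 -0.14 0 0.05"

```text
time: 8.4
ee_pos: [0.3743, -0.2633, 0.1582]
eef_rot: [0.997, 0.083, 0.003, 0.001]
ft_force: [0.1, -1.9, 0.1]
width: 0.0484
grip_force: 0.0
```

```bash
python3 - <<'E'
from h import *
c=r.camera("top");cv2.imwrite("pics/y.png",c["img"][:,:,::-1])
g=proj(c,[[.47,-.25,.014]])[0].astype(int);crop(c,g[0]-40,g[1]-30,80,60,10,"pics/t5.png");print(g)
E
```

```text
[329 212]
```

View pics/t5.png

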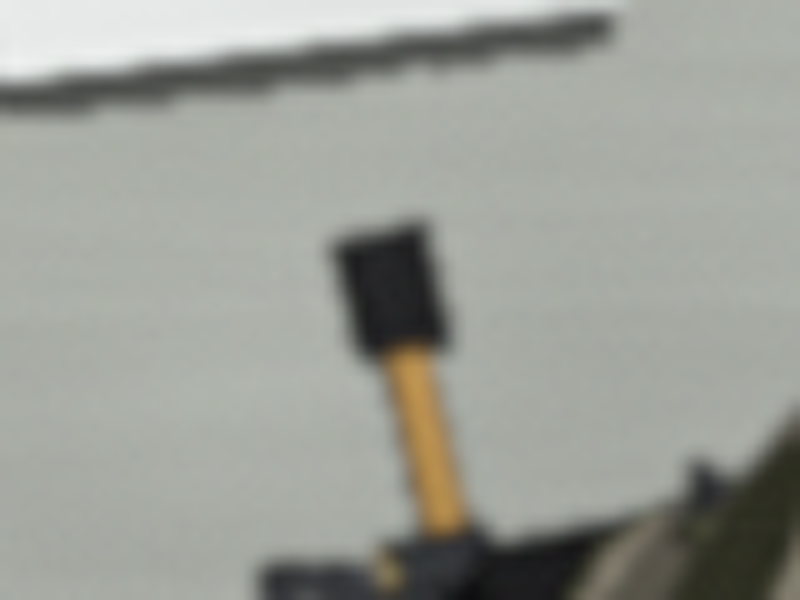

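The pin is clear of the riser. Its head spans (380,232) to (405,350) in the crop, centred at (390,290), and the shank runs toward (445,530).

```bash
python3 - <<'E'
from go import *
c=r.camera("top")
f=lambda a:(np.array(a)+.5)/10-.5+[289,182]
h=unproj(c,f([(382,233),(391,289),(403,348)]),.024);s=unproj(c,f([(412,355),(444,525)]),.018)
print(h.round(4),s.round(4));d=h[0]-s[1];print(np.arctan2(d[1],d[0]));d=s[0]-s[1];print(np.arctan2(d[1],d[0]))
i=c["img"].astype(int);m=(i[...,0]-i[...,2]>50)&(i[...,0]>90);v,u=np.nonzero(m[210:236,320:345]);W=unproj(c,np.c_[u+320,v+210],.02)
q=np.linalg.svd(W-W.mean(0))[2][0];print(len(W),W.mean(0).round(4),np.arctan(q[1]/q[0]))
y=.17
goto([h[1][0],h[1][1],.15,y],[h[1][0],h[1][1],.03,y])
E
```

```text
[[ 0.4932 -0.2412  0.024 ]
 [ 0.4755 -0.2435  0.024 ]
 [ 0.4567 -0.2466  0.024 ]] [[ 0.4546 -0.2505  0.018 ]
 [ 0.4008 -0.2587  0.018 ]]
0.1866975984291233
0.15086236906737588
79 [ 0.4259 -0.254   0.02  ] 0.19567147944370022
at [ 0.3677 -0.2663  0.1575] yaw 0.1575 F [-0.9 -0.4 -1. ] w 0.0494 t 8.5 q7 -0.9 tilt [ 0.003 -0.004 -1.   ]
[0.11, -0.0058, 0.0078] turn -0.0125 dist 0.11
[0.1096, -0.0064, 0.1278] turn -0.0125 dist 0.168
```

>>> jog_arm --pt "0.04 -0.002 0 -0.02 0.055" --pt "0.08 -0.004 0 -0.022 0.055" --pt "0.109 -0.006 0.02 -0.022 0.055" --pt "0.109 -0.006 0.07 -0.022 0.055" --pt "0.109 -0.006 0.11 -0.022 0.055" --pt "0.109 -0.006 0.128 -0.022 0.055" --pt "0.109 -0.006 0.128 -0.022 0.055" --pt "0.109 -0.006 0.128 -0.022 0" --pt "0.109 -0.006 0.128 -0.022 0" --pt "0.109 -0.006 0.128 -0.022 0" --pt "0.109 -0.006 0.128 -0.022 0" --pt "0.109 -0.006 0.128 -0.022 0" --grip_force 30

```text
time: 9.7
ee_pos: [0.4756, -0.2411, 0.0259]
eef_rot: [0.996, 0.091, 0.0, 0.0]
ft_force: [0.4, -1.1, -0.2]
width: 0.0274
grip_force: 30.0
```

>>> jog_arm --pt "0 0 0 0 0" --pt "0 0 0 0 0" --pt "0 0 0 0 0"

```text
time: 10.0
ee_pos: [0.4756, -0.2411, 0.0259]
eef_rot: [0.996, 0.091, 0.0, 0.0]
ft_force: [-0.1, -0.8, -1.6]
width: 0.028
grip_force: 30.0
```

>>> jog_arm --pt "0 0 -0.04 0 0" --pt "0 0 -0.08 0 0" --pt "0 0 -0.13 0 0" --pt "0 0 -0.18 0 0" --pt "0 0 -0.22 0 0" --pt "0 -0.04 -0.22 -0.1 0" --pt "0 -0.08 -0.22 -0.25 0" --pt "0 -0.12 -0.22 -0.4 0" --pt "0 -0.16 -0.22 -0.55 0" --pt "0.01 -0.2 -0.22 -0.7 0" --pt "0.02 -0.24 -0.22 -0.85 0" --pt "0.03 -0.28 -0.22 -1.0 0" --grip_force 50

```text
time: 11.2
ee_pos: [0.4539, 0.0415, 0.2458]
eef_rot: [0.829, 0.56, -0.0, 0.0]
ft_force: [1.2, -0.6, -2.1]
width: 0.028
grip_force: 50.0
```

```bash
python3 - <<'E'
from go import *
F=np.array([.462,.1625,.108]);n=np.array([-.1442,.9895,0])
goto([*(F+.146*n+[0,0,.13]),1.7155],[*(F+.146*n+[0,0,.012]),1.7155])
E
```

```text
at [0.4539 0.0415 0.2458] yaw 1.1879 F [ 1.2 -0.6 -2.1] w 0.028 t 11.2 q7 -0.56 tilt [ 0.    -0.001 -1.   ]
[0.2414, -0.1112, 0.0077] turn -0.5276 dist 0.266
[0.2415, -0.1112, 0.1257] turn -0.5276 dist 0.294
```

>>> jog_arm --pt "0.04 -0.018 0.0 -0.12 0" --pt "0.08 -0.036 0 -0.25 0" --pt "0.12 -0.055 0 -0.4 0" --pt "0.16 -0.074 0 -0.528 0" --pt "0.2 -0.092 0 -0.528 0" --pt "0.2414 -0.1112 0.007 -0.528 0" --pt "0.2414 -0.1112 0.05 -0.528 0" --pt "0.2414 -0.1112 0.09 -0.528 0" --pt "0.2414 -0.1112 0.12 -0.528 0" --pt "0.2414 -0.1112 0.1257 -0.528 0" --pt "0.2414 -0.1112 0.1257 -0.528 0"

```text
time: 12.3
ee_pos: [0.4426, 0.3052, 0.1199]
eef_rot: [0.656, 0.755, -0.001, -0.0]
ft_force: [0.5, -0.5, -1.5]
width: 0.0277
grip_force: 50.0
```

```bash
python3 - <<'E'
from go import *
F=np.array([.462,.1625,.108]);n=np.array([-.1442,.9895,0])
goto([*(F+.146*n+[0,0,.012]),1.7155])
c=r.camera("top");a=c["img"][150:240,120:240]
d=r.camera("scene");b=d["img"][100:190,275:395]
im=np.hstack([a,b]);cv2.imwrite("pics/j6.png",cv2.resize(im[:,:,::-1],(800,300),interpolation=cv2.INTER_CUBIC))
E
```

```text
at [0.4426 0.3052 0.1199] yaw 1.71 F [ 0.5 -0.5 -1.5] w 0.0277 t 12.3 q7 -0.79 tilt [-0.002 -0.001 -1.   ]
[0.002, -0.0014, -0.0001] turn -0.0055 dist 0.002
```

View pics/j6.png

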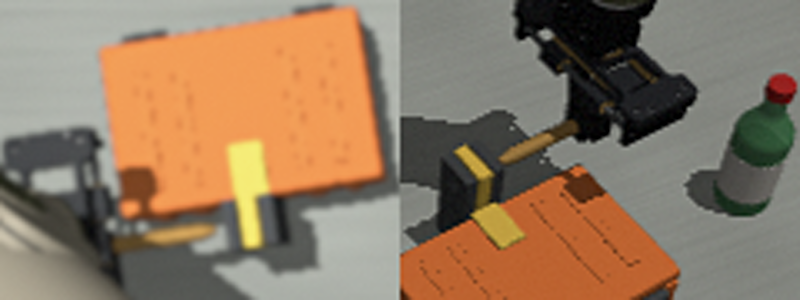

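In the top half, the shank points at the ears, slightly off from exact. In the scene half, it is level with the upper part of the ears. I'll measure the axis error numerically in both cameras.

```bash
cat > ax.py <<'E'
from go import *
import sys
K=np.array([.5639,.1773,.1447])
def case(P):
    c,s=np.cos(K[2]),np.sin(K[2]);P=np.atleast_2d(P);return np.c_[K[0]+c*P[:,0]-s*P[:,1],K[1]+s*P[:,0]+c*P[:,1],P[:,2]]
def run(y0,y1,off=(0,0)):
  for n in("top","scene"):
    c=r.camera(n);g=c["img"];hsv=cv2.cvtColor(g,cv2.COLOR_RGB2HSV).astype(int)
    line=proj(c,case([[-.103,y,.108] for y in(y0,y1)]))
    d=line[1]-line[0];L=np.linalg.norm(d);d/=L;nn=np.array([-d[1],d[0]])
    m=(hsv[...,0]>10)&(hsv[...,0]<28)&(hsv[...,1]>110)&(hsv[...,2]>50)
    v,u=np.nonzero(m);q=np.c_[u,v]-line[0];t=q@d;e=q@nn;k=(t>0)&(t<L)&(abs(e)<9)
    dx=proj(c,case([[-.102,(y0+y1)/2,.108],[-.103,(y0+y1)/2,.109],[-.103,(y0+y1)/2,.108]]));dx=(dx[:2]-dx[2])@nn
    # median edge centre per bin
    pf=np.polyfit(t[k],e[k],1)
    print(n,k.sum(),"offset px at y0,y1:",np.polyval(pf,[0,L]).round(2),"spread",e[k].min().round(1),e[k].max().round(1),"px/mm x,z",dx.round(3),"len",L.round(1))
def lidfit(f):
    g=cv2.imread(f)[:,:,::-1];h=cv2.cvtColor(g,cv2.COLOR_RGB2HSV)
    c=r.camera("scene");P=case([[.08,.12,.08],[.08,-.12,.08],[-.08,-.12,.08],[-.08,.12,.08]]);pr=proj(c,P)
    # edge search along normals of each predicted edge: strongest gradient
    gray=cv2.GaussianBlur(np.ascontiguousarray(g),(3,3),0).astype(np.float32);mid=pr.mean(0)
    for i in range(4):
        a,b=pr[i],pr[(i+1)%4];d=(b-a)/np.linalg.norm(b-a);o=np.array([-d[1],d[0]]);o*=np.sign((a-mid)@o)
        S=np.arange(-6,6.01,.25);E=[]
        for w in np.linspace(.1,.9,30):
            p=a+w*(b-a)+S[:,None]*o;val=cv2.remap(gray,p[:,0].astype(np.float32)[None],p[:,1].astype(np.float32)[None],1)[0]
            E.append(S[np.argmax(np.abs(np.gradient(val,axis=0)).sum(1))])
        print("edge",i,"outward",o.round(2),"shift px",np.median(E))
E
python3 - <<'E'
from ax import *
run(.043,.095);lidfit("pics/x.png")
E
```

```text
top 129 offset px at y0,y1: [3.52 2.91] spread -1.9 9.0 px/mm x,z [0.339 0.017] len 17.7
scene 63 offset px at y0,y1: [0.45 0.56] spread -1.6 2.9 px/mm x,z [ 0.252 -0.168] len 14.2
edge 0 outward [0.48 0.88] shift px 1.0
edge 1 outward [-0.78  0.62] shift px -0.25
edge 2 outward [-0.45 -0.89] shift px -1.25
edge 3 outward [ 0.72 -0.69] shift px -0.25
```

```bash
sed -i 's/hsv\[...,0\]>10/hsv[...,0]>13/; s/abs(e)<9/abs(e)<5/; s/"len",L/"nn",nn.round(2),"len",L/' ax.py; python3 - <<'E'
from ax import *
run(.043,.095);
state()
E
```

```text
top 82 offset px at y0,y1: [0.77 0.5 ] spread -1.9 3.0 px/mm x,z [0.339 0.017] nn [-0.16 -0.99] len 17.7
scene 63 offset px at y0,y1: [0.44 0.7 ] spread -1.6 2.9 px/mm x,z [ 0.252 -0.168] nn [0.44 0.9 ] len 14.2
```

```bash
sed -i 's/def lidfit(f):/def lidfit(f,n="scene"):/; s/c=r.camera("scene");P/c=r.camera(n);P/' ax.py; python3 - <<'E'
from ax import *
c=r.camera("top");cv2.imwrite("pics/z.png",c["img"][:,:,::-1]);lidfit("pics/z.png","top")
# ear/lug profiles along case x, each camera
for n in("top","scene"):
    c=r.camera(n);g=cv2.cvtColor(c["img"],cv2.COLOR_RGB2GRAY).astype(np.float32)
    for y in(-.016,0,.016):
        p=proj(c,case([[x,y,.130] for x in np.arange(-.14,-.0599,.004)])).astype(np.float32)
        print(n,y,cv2.remap(g,p[:,:1],p[:,1:],1)[:,0].astype(int).tolist())
E
```

```text
edge 0 outward [-0.16 -0.99] shift px 0.25
edge 1 outward [ 0.99 -0.16] shift px 3.75
edge 2 outward [0.16 0.99] shift px -0.5
edge 3 outward [-0.99  0.14] shift px 0.5
top -0.016 [85, 87, 87, 79, 79, 91, 93, 93, 93, 93, 94, 93, 93, 93, 111, 179, 220, 218, 215, 216, 220]
top 0 [168, 144, 104, 98, 176, 223, 225, 226, 226, 226, 225, 225, 226, 226, 225, 224, 225, 225, 225, 225, 225]
top 0.016 [169, 138, 94, 76, 79, 89, 91, 91, 89, 91, 91, 90, 92, 92, 104, 147, 171, 173, 173, 173, 172]
scene -0.016 [64, 61, 63, 63, 63, 59, 58, 58, 57, 57, 58, 59, 57, 57, 58, 51, 30, 36, 63, 78, 84]
scene 0 [62, 63, 61, 61, 76, 148, 162, 162, 161, 161, 161, 160, 159, 160, 162, 157, 102, 72, 45, 29, 28]
scene 0.016 [61, 62, 60, 62, 61, 57, 59, 58, 56, 55, 56, 58, 57, 56, 57, 55, 34, 39, 58, 61, 62]
```

Both cameras, combined, put the pin within about 1 mm of the hole axis. I'll insert gently.

>>> jog_arm --pt "-0.005 0 0 -0.005 0" --pt "-0.01 0 0 -0.005 0" --pt "-0.014 0 0 -0.005 0" --pt "-0.018 0 0 -0.005 0" --pt "-0.021 0 0 -0.005 0" --pt "-0.024 0 0 -0.005 0" --pt "-0.024 0 0 -0.005 0"

```text
time: 13.55
ee_pos: [0.4466, 0.2811, 0.1201]
eef_rot: [0.655, 0.756, -0.0, 0.0]
ft_force: [-0.5, -0.3, -1.4]
width: 0.0273
grip_force: 50.0
```

```bash
python3 -c "
from ax import *
run(.043,.08)"
```

```text
top 56 offset px at y0,y1: [0.28 0.63] spread -2.0 2.9 px/mm x,z [0.339 0.017] nn [-0.16 -0.99] len 12.6
scene 40 offset px at y0,y1: [0.57 0.83] spread -1.1 2.5 px/mm x,z [ 0.252 -0.168] nn [0.44 0.9 ] len 10.1
```

>>> jog_arm --pt "-0.003 0 0 0 0" --pt "-0.006 0 0 0 0" --pt "-0.009 0 0 0 0" --pt "-0.012 0 0 0 0" --pt "-0.012 0 0 0 0"

```text
time: 14.15
ee_pos: [0.4483, 0.2691, 0.1201]
eef_rot: [0.655, 0.756, -0.0, 0.0]
ft_force: [0.1, -0.4, -2.0]
width: 0.0275
grip_force: 50.0
```

>>> jog_arm --pt "-0.005 0 0 0 0" --pt "-0.01 0 0 0 0" --pt "-0.015 0 0 0 0" --pt "-0.02 0 0 0 0" --pt "-0.02 0 0 0 0"

```text
time: 14.65
ee_pos: [0.4513, 0.2489, 0.1201]
eef_rot: [0.655, 0.756, -0.0, 0.0]
ft_force: [-0.3, -0.4, -1.5]
width: 0.0277
grip_force: 50.0
```

>>> jog_arm --pt "-0.005 0 0 0 0" --pt "-0.01 0 0 0 0" --pt "-0.015 0 0 0 0" --pt "-0.02 0 0 0 0" --pt "-0.02 0 0 0 0"

```text
time: 15.15
ee_pos: [0.4541, 0.2292, 0.1201]
eef_rot: [0.655, 0.756, -0.0, 0.0]
ft_force: [0.5, -0.4, -1.9]
width: 0.0274
grip_force: 50.0
```

>>> jog_arm --pt "-0.005 0 0 0 0" --pt "-0.01 0 0 0 0" --pt "-0.014 0 0 0 0" --pt "-0.018 0 0 0 0" --pt "-0.021 0 0 0 0" --pt "-0.021 0 0 0 0"

```text
time: 15.75
ee_pos: [0.4571, 0.2088, 0.1201]
eef_rot: [0.655, 0.756, -0.0, 0.0]
ft_force: [0.9, 0.8, -1.9]
width: 0.0276
grip_force: 50.0
```

>>> jog_arm --pt "-0.002 0 0 0 0" --pt "-0.004 0 0 0 0" --pt "-0.006 0 0 0 0" --pt "-0.006 0 0 0 0"

```text
time: 16.15
ee_pos: [0.4575, 0.205, 0.1202]
eef_rot: [0.654, 0.757, 0.001, -0.001]
ft_force: [-0.2, 6.2, -5.8]
width: 0.0276
grip_force: 50.0
```

>>> jog_arm --pt "-0.002 0 0 0 0" --pt "-0.003 0 0 0 0" --pt "-0.003 0 0 0 0"

```text
time: 16.45
ee_pos: [0.4575, 0.2049, 0.1204]
eef_rot: [0.653, 0.757, 0.003, -0.002]
ft_force: [-0.2, 17.1, -9.8]
width: 0.0275
grip_force: 50.0
```

```bash
python3 - <<'E'
from h import *
a=r.camera("top")["img"][185:230,165:225];b=r.camera("scene")["img"][135:180,270:330]
cv2.imwrite("pics/j7.png",cv2.resize(np.hstack([a,b])[:,:,::-1],(800,300),interpolation=cv2.INTER_CUBIC))
E
```

```text
(no output)
```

View pics/j7.png

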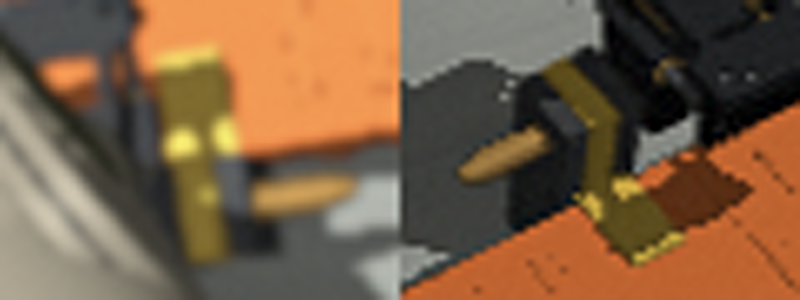

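The tip protrudes about 46 mm past the far ear at (250→355), which is exactly what full seating gives, and the force rises firmly. I'll release and lift off.

>>> jog_arm --pt "0.004 0 0 0 0" --pt "0.004 0 0 0 0" --pt "0.004 0 0 0 0.045" --pt "0.004 0 0 0 0.045" --pt "0.004 0 0 0 0.045" --pt "0.004 0 0 0 0.045" --pt "0.004 0 -0.02 0 0.045" --pt "0.004 0 -0.05 0 0.045" --pt "0.004 0 -0.1 0 0.045" --pt "0.004 0 -0.14 0 0.045" --pt "0.044 0 -0.15 0 0.045" --pt "0.084 0 -0.15 0 0.045" --grip_force 3

```text
time: 17.75
ee_pos: [0.4476, 0.2838, 0.2727]
eef_rot: [0.656, 0.755, 0.002, 0.002]
ft_force: [0.4, -0.1, 0.7]
width: 0.0451
grip_force: 0.0
```

>>> jog_arm --pt "0.02 0 0 0 0.045" --pt "0.02 0 0 0 0.045" --pt "0.02 0 0 0 0.045"

```text
time: 18.05
ee_pos: [0.4432, 0.3031, 0.2699]
eef_rot: [0.654, 0.756, -0.0, -0.0]
ft_force: [0.3, 0.0, 0.1]
width: 0.0452
grip_force: 0.0
```

```bash
python3 - <<'E'
from ax import *
# brass beyond the -y ear, tip location along axis; head dark extent on +y side
for n in("top","scene"):
    c=r.camera(n);hsv=cv2.cvtColor(c["img"],cv2.COLOR_RGB2HSV).astype(np.float32);ys=np.arange(-.09,.1,.004)
    p=proj(c,case([[-.1015,y,.108] for y in ys])).astype(np.float32)
    s=cv2.remap(hsv,p[:,:1],p[:,1:],1)[:,0];print(n,[(int(1000*round(y,3)),int(a[1]),int(a[2])) for y,a in zip(ys,s)])
run(-.06,-.03);lidfit("pics/x.png")
c=r.camera("scene");cv2.imwrite("pics/w.png",c["img"][:,:,::-1]);lidfit("pics/w.png")
E
```

```text
top [(-90, 10, 150), (-86, 10, 143), (-82, 11, 148), (-78, 10, 156), (-74, 9, 162), (-70, 10, 156), (-66, 55, 144), (-62, 122, 163), (-58, 140, 187), (-54, 142, 201), (-50, 142, 206), (-46, 142, 206), (-42, 143, 208), (-38, 142, 209), (-34, 142, 210), (-30, 143, 206), (-26, 143, 200), (-22, 137, 163), (-18, 59, 102), (-14, 12, 94), (-10, 4, 94), (-6, 93, 138), (-2, 139, 217), (2, 134, 245), (6, 134, 246), (10, 140, 222), (14, 99, 130), (18, 6, 93), (22, 9, 95), (26, 9, 81), (30, 3, 58), (34, 0, 53), (38, 0, 54), (42, 2, 53), (46, 4, 53), (50, 5, 52), (54, 7, 52), (58, 4, 50), (62, 9, 51), (66, 8, 64), (70, 9, 81), (74, 9, 86), (78, 10, 86), (82, 11, 86), (86, 13, 85), (90, 11, 85), (94, 14, 90), (98, 12, 124)]
scene [(-90, 13, 131), (-86, 13, 131), (-82, 13, 132), (-78, 12, 130), (-74, 12, 130), (-70, 10, 133), 
[... 491 characters left out ...]
62, 39, 17), (66, 58, 13), (70, 9, 85), (74, 10, 133), (78, 13, 132), (82, 12, 132), (86, 11, 133), (90, 13, 131), (94, 11, 131), (98, 10, 131)]
top 47 offset px at y0,y1: [0.66 0.22] spread -2.1 2.6 px/mm x,z [0.338 0.017] nn [-0.16 -0.99] len 10.2
scene 35 offset px at y0,y1: [-0.13  0.59] spread -1.9 2.6 px/mm x,z [ 0.258 -0.172] nn [0.44 0.9 ] len 8.6
edge 0 outward [0.48 0.88] shift px 1.0
edge 1 outward [-0.78  0.62] shift px -0.25
edge 2 outward [-0.45 -0.89] shift px -1.25
edge 3 outward [ 0.72 -0.69] shift px -0.25
edge 0 outward [0.48 0.88] shift px 1.0
edge 1 outward [-0.78  0.62] shift px -0.25
edge 2 outward [-0.45 -0.89] shift px -0.25
edge 3 outward [ 0.72 -0.69] shift px -0.5
```

```bash
python3 -c "
from bench import r
print(r.close_job())"
```

```text
the job is handed in; nothing more can be done
None
```

I shut the lid onto its stop and pushed the pin through ear, lug and ear until the head met the +y ear. I then let go, lifted clear and handed the job in at about 18 s; the hand-in gave no verdict, and I did not measure whether the bystanders had moved.

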